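Sort the drinks things beside the sink

ROBOT

A 7-joint arm with a two-finger parallel gripper is mounted at the origin on the work surface. World frame = base frame: x ahead of the robot, y to its left, z up, the work surface at z = 0. Lengths are in m, angles in rad, forces in N, time in s.
With the tool pointing down it reaches from about 0.4 to 0.85 m from the base axis. Payload 10.4 kg.
Tool frame: the origin (TCP) lies between the finger pads; the fingertips stand 8 mm ahead of it and the grasp point (between the pads) lies 11 mm behind it; z points along the fingers, x is the direction in which the jaws open and shut, and the axes are right-handed (so a half turn about z gives the same grasp; the last joint's range is limited). The gripper opens to 87 mm and grips with 3 to 60 N. Pads are 19 mm wide; open, the fingers measure 117 mm over their backs; the gripper's body (75 mm by 190 mm) begins 51 mm behind the grasp point.
Start: joints at [1.182, 0.332, -0.065, 1.46, 0.022, 1.35, -0.088], TCP at [0.224, -0.584, 0.231] pointing down, gripper open.
Joint ranges: [-2.6, 2.6], [-0.5, 2.12], [-1.47, 1.34], [0.16, 2.42], [-1.27, 4.41], [0.06, 2.06], [-2.6, 2.6]. Speed limits (rad/s): [2.22, 2.22, 2.79, 2.79, 3.14, 3.14, 3.14].

INTERFACE

Orientations are given as a unit quaternion [x, y, z, w].
In Python, from bench import r, viewer gives the robot as it stands.
- The arm moves only by the tool apply_moves, never from a script. Its argument "increments" is a list of rows, each an object with "grip": the closure in counts, from 0 (fully open) to 255 (shut); "xyz": the shift along the tool's x, y, z in mm, a list of three; "rotation": the turn, a rotation vector about the tool's x, y, z in degrees, a list of three. A call has 1 to 5 rows; each row is the pose to reach, as a shift and turn from the pose measured when the call began, along the tool's axes at that moment; what a row does not reach only later rows make up. A row lasts 1/8 s, in which the tool goes at most 62.5 mm and 10.7 degrees, less where a joint would pass 70% of its speed; a pose out of reach is approached as far as the arm can. A call with a gripper value outside its range is refused whole. The fingers move at their own pace and stop on an object; "squeeze" is the grip in N (left out, the last holds). Time passes only in rows, so rows that repeat a pose let the fingers close. It gives the time, the measured TCP pose, the force and the opening at its end, in the units of the state.
- r.read_state(): the state, without advancing time (a new reading comes with each control period).
- viewer.camera(name): name is "scene" or "side" or "wrist"; returns a dict with "img" (420x560x3 uint8, blue, green, red), "range_z" (420x560 float32, m along the optical axis (not along the pixel's ray), 0 where there is no reading), "vertical_fov" (degrees; the focal length in pixels is half the picture's height over the tangent of half this angle, whatever the lens; pixels are square), "cx", "cy" (the principal point, pixels), "rvec" (rotation vector, rad) and "tvec" (3), from world to camera coordinates, as OpenCV has them. Camera axes: x right, y down, z forward; pixel columns grow to the right and rows downward; lengths in m; the calibration is good to about 2 mm. A picture is of the moment at which its call begins.
- r.close_job(): hands the job in, once; it reports no verdict.
The state is a dict: "time": time; "joint_positions": joint angles; "joint_vel": joint speeds; "joint_torque": joint torques, N m; "ee_pos": TCP position; "eef_rot": TCP orientation; "ft_force": force on the tool from outside, world axes, zero at the start; "torque": the same for the moment, N m; "width": finger opening in m.
Only numpy, scipy, OpenCV 4.12 (cv2) and the standard library are available. Lean on these libraries where they do the work, as an engineer would, in place of code of your own. Each camera call takes 0.05 s, during which the arm holds its last target.

TASK

Sort the drinks things on the counter: stand both tumblers mouth down, as they are, in the glass rack, one to a bay; put both stone cooling cubes in the ice tray, one to a cell, down on the cell floor; and put the twist cap in the ramekin. Do not tip over or drop a tumbler, leave the bottle and the timer where they stand, and let go of everything at the end.

Things in the scene. Friction and masses are not known exactly. Their poses are not given: they have to be found in the camera images.
- tumbler_a: clear glass tumbler, straight round wall 56 mm across and 90 mm tall, 0.2 kg, standing mouth down on the counter with its closed base up. Origin at the centre of its lower rim (underside), z up. The wall can be gripped across at any yaw.
- tumbler_b: second tumbler, the same as tumbler_a in every way.
- cube_a: drinks cooling cube: dark grey soapstone cube of 32 mm with rounded edges, about 85 g, frozen in place of ice. Origin at its middle (16 mm above what it stands on); x, y, z square to its faces.
- cube_b: second stone cooling cube, the same as cube_a.
- cap: round white plastic twist cap of a bottle with ribbed side, 35 mm across and 20 mm tall, 15 g, lying flat on the counter. Origin at its middle (10 mm above what it lies on), z along its round axis.
- rack: white slotted plastic glass rack, 156 x 156 mm, walls 36 mm tall and 4 mm thick, fixed to the counter. Four square bays, two by two, each 72 mm clear, parted by a cross of dividers 4 mm thick whose tops are 25 mm above the counter; all bays start empty. Origin at the centre of its underside, x and y along its sides; bay centres at x = +-38 mm, y = +-38 mm; the slatted bay floor is 6 mm above the origin.
- tray: light blue ice tray, 160 mm along its x, 108 mm along its y, 18 mm tall, fixed to the counter. Six open cells, three along x by two along y, all empty, parted by walls 4 mm thick as tall as the rim. Origin at the centre of its underside; cell centres at x = -51, 0, +51 mm and y = +-26 mm, each cell about 48 mm square clear; the cell floor is about 4 mm above the origin, the rim 18 mm.
- ramekin: round white ceramic ramekin (shallow dish), 120 mm across outside, 35 mm tall, wall 4 mm, empty, fixed to the counter. Origin at the centre of its underside, z up; inner floor 5 mm above the origin, 108 mm or more across inside.
- bottle: bystander: green glass bottle with steel twist cap, 70 mm across, 250 mm tall, upright at the far side of the work, loose. Origin at the centre of its underside.
- timer: bystander: white plastic kitchen timer, a 70 x 70 mm block 30 mm tall with a round push button on top (36 mm tall in all), loose. Origin at the centre of its underside.
Things that resemble listed ones, but are neither listed nor needed, are in the scene too. What is shaped like the cube_a but blue or red is not meant.

How it is judged:
At the end, for the whole second after the job is handed in: Each tumbler stands mouth down (within 0.1 rad of upright) on the floor of a bay of the rack; each cooling cube rests on the floor of a cell of the tray; the cap lies in the ramekin, on its floor and inside its wall; all five are released and at rest (x of tumbler_a in the frame of rack between -0.05 and 0.05 m and y of tumbler_a in the frame of rack between -0.05 and 0.05 m and z of tumbler_a in the frame of rack between 0.002 and 0.011 m and angle between each of tumbler_a, tumbler_b's own z axis and vertical below 0.1 rad and linear speed of each of tumbler_a, tumbler_b, cube_a, cube_b, cap below 0.02 m/s and angular speed of each of tumbler_a, tumbler_b, cube_a, cube_b, cap below 0.3 rad/s and x of tumbler_b in the frame of rack between -0.05 and 0.05 m and y of tumbler_b in the frame of rack between -0.05 and 0.05 m and z of tumbler_b in the frame of rack between 0.002 and 0.011 m and x of cube_a in the frame of tray between -0.064 and 0.064 m and y of cube_a in the frame of tray between -0.038 and 0.038 m and z of cube_a in the frame of tray between 0.015 and 0.025 m and x of cube_b in the frame of tray between -0.064 and 0.064 m and y of cube_b in the frame of tray between -0.038 and 0.038 m and z of cube_b in the frame of tray between 0.015 and 0.025 m and horizontal distance between cap and ramekin below 0.048 m and z of cap in the frame of ramekin between 0.005 and 0.028 m); the robot touches nothing.
It fails at once if a tumbler is tipped by more than 35 degrees (angle between any of tumbler_a, tumbler_b's own z axis and vertical above 0.61 rad).
It fails at once if a tumbler is dropped (falls free for more than about 25 mm) ((linear speed of tumbler_a above 0.7 m/s and contact force between the fingers and tumbler_a below 0.05 N) or (linear speed of tumbler_b above 0.7 m/s and contact force between the fingers and tumbler_b below 0.05 N)).
It fails at once if the bottle is pushed more than 25 mm from its place or knocked over (distance of bottle from where it was at the start of the episode above 0.025 m or angle between bottle's own z axis and vertical above 0.4 rad).
It fails at once if the timer is pushed more than 25 mm from its place or knocked over (distance of timer from where it was at the start of the episode above 0.025 m or angle between timer's own z axis and vertical above 0.4 rad).
It also fails if it takes over 131 s, if anything falls off the work surface, if the arm or the gripper's body presses on something with over 40 N, if the wrist force passes 120 N, or if a joint passes its speed limit or range.

## Working session

There is one attempt and no reset: what is moved stays moved. The work goes in short steps, Python scripts to look and compute and a tool call to move; the robot and the scene stay as the last step left them, time stands still between calls to the robot, and variables do not carry over. Pictures are saved under pics/ and viewed, and the job is handed in when it is done.

Besides the shell and the picture viewer there is one more tool, called after "Emit:" as name(argument=value, ...), one argument or row to a line, values as JSON. apply_moves: Moves the arm, as the interface text tells. Its arguments: {"type":"object","properties":{"increments":{"type":"array","items":{"type":"object","properties":{"grip":{"type":"number"},"xyz":{"type":"array","items":{"type":"number"}},"rotation":{"type":"array","items":{"type":"number"}}}}},"squeeze":{"type":"number"}},"required":["increments"]}

```bash
ls; mkdir -p pics; cat > h.py <<'E'
import numpy as np, cv2
from scipy.spatial.transform import Rotation as R
from bench import r, viewer
def cam(n, fn=None):
    c=viewer.camera(n)
    if fn: cv2.imwrite('pics/'+fn,c['img'])
    return c
def pts(c):
    h,w=c['range_z'].shape
    f=h/2/np.tan(np.radians(c['vertical_fov'])/2)
    v,u=np.mgrid[:h,:w]
    z=c['range_z'].astype(float)
    P=np.stack([(u-c['cx'])/f*z,(v-c['cy'])/f*z,z],-1)
    M=cv2.Rodrigues(np.array(c['rvec'],float))[0]; t=np.array(c['tvec']).ravel()
    W=(P-t)@M
    W[z==0]=np.nan
    return W
E
python3 - <<'E'
from h import *
print(r.read_state())
for n in ['scene','side','wrist']:
    c=cam(n,n+'0.png'); np.save('pics/%s0.npy'%n,pts(c))
    import pickle; pickle.dump(c,open('pics/%s0.pkl'%n,'wb'))
    M=cv2.Rodrigues(np.array(c['rvec'],float))[0]; print(n,-M.T@np.array(c['tvec']).ravel(),M[2],c['vertical_fov'],c['cx'],c['cy'])
E
```

```text
pics
{'time': 0.0, 'joint_positions': array([ 1.18243523,  0.33287253, -0.06469283,  1.46095552,  0.02161221,
        1.34987035, -0.08851397]), 'joint_vel': array([ 8.15756645e-04,  1.02080583e-03,  1.11348155e-03, -7.09738038e-05,
        1.18587438e-03, -5.76718336e-04,  6.95405785e-04]), 'joint_torque': array([-7.21642245e-04, -6.23248672e+01,  2.41085660e-02, -3.89904284e+01,
       -6.12974307e-02,  3.96393193e-02,  2.10000726e-04]), 'ee_pos': array([ 0.22339172, -0.58331402,  0.22974672]), 'eef_rot': array([ 8.23912157e-01, -5.66717090e-01, -6.02296230e-04, -3.66287809e-04]), 'ft_force': array([ 0.81400356,  0.31001848, -0.77132184]), 'torque': array([0.01697106, 0.02476481, 0.01429662]), 'width': 0.08710373758304693}
scene [ 0.93492687 -0.66378902  0.63003466] [-0.39634847  0.68480831 -0.61151081] 55.94367697289524 279.5779314533559 201.51864661206403
side [ 0.40535536 -0.63320771  0.64525116] [ 0.18865757  0.70759491 -0.68096826] 50.77688089672626 277.4149626406538 221.74021588373773
wrist [ 0.2867975  -0.55966228  0.3819    ] [-0.23421008 -0.08956239 -0.96805176] 67.18746648897488 280.8202544393416 207.6516386218897
```

View pics/scene0.png

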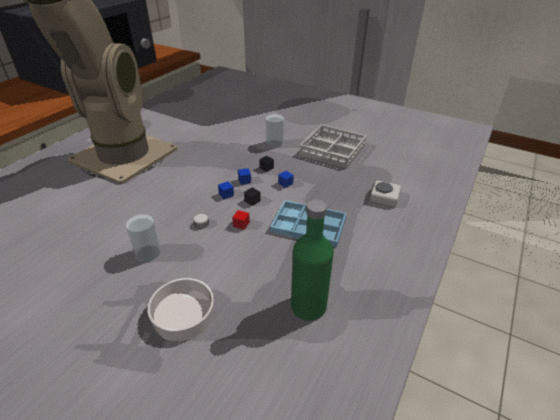

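View pics/side0.png

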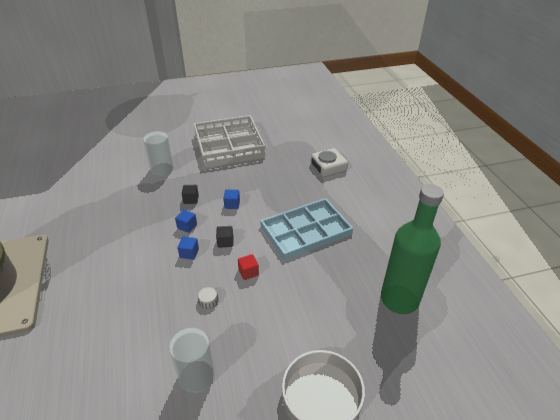

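View pics/wrist0.png

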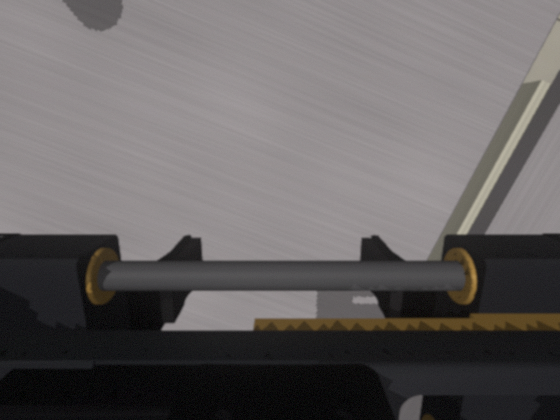

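The scene shows tumblers at scene (275,130) and (144,238), with dark cubes at (266,163) and (252,197). The cap is at (201,221), the ramekin at (181,310), the rack at (333,145), the tray at (309,223) and the timer at (385,193). Blue and red cubes are decoys. I'll build a top-down map next.

```bash
cat > top.py <<'E'
from h import *
import pickle
S=1.5e-3;x0,x1,y0,y1=0.1,1.0,-0.5,0.5
for n in ['scene','side']:
    c=pickle.load(open(f'pics/{n}0.pkl','rb'));W=pts(c)
    X=W.reshape(-1,3);C=c['img'].reshape(-1,3)
    ok=np.isfinite(X[:,0])&(X[:,2]<0.3)
    X=X[ok];C=C[ok]
    o=np.argsort(X[:,2]);X=X[o];C=C[o]
    im=np.zeros((600,667,3),np.uint8)
    # col = -y, row=-x
    u=((y1-X[:,1])/S).astype(int);v=((x1-X[:,0])/S).astype(int)
    k=(u>=0)&(u<667)&(v>=0)&(v<600)
    im[v[k],u[k]]=C[k]
    im=cv2.morphologyEx(im,cv2.MORPH_CLOSE,np.ones((3,3)))
    cv2.imwrite(f'pics/top_{n}.png',im)
    print(n,np.nanpercentile(X[:,2],[1,10,50,90,99]))
    for nm,p in dict(scene=dict(ta=(275,130),tb=(144,238),ca=(266,163),cb=(252,197),cap=(201,219),ram=(181,310),rack=(333,145),tray=(309,223),timer=(385,186),bot=(312,270)),
      side=dict(ta=(158,152),tb=(192,360),ca=(190,194),cb=(225,236),cap=(208,297),ram=(322,400),rack=(230,140),tray=(306,228),timer=(328,156),bot=(405,260)))[n].items():
        print(nm,W[p[1],p[0]].round(3))
E
python3 top.py
```

```text
scene [-7.56279685e-01 -7.49249007e-01  4.35180513e-05  9.14153881e-02
  2.75180522e-01]
ta [0.375 0.273 0.063]
tb [ 0.393 -0.285  0.07 ]
ca [0.423 0.143 0.03 ]
cb [ 0.476 -0.01   0.029]
cap [ 0.413 -0.135  0.02 ]
ram [ 0.539 -0.351  0.005]
rack [0.538 0.35  0.021]
tray [ 0.737 -0.228  0.219]
timer [0.752 0.199 0.035]
bot [ 0.757 -0.247  0.139]
side [-7.56226633e-01 -7.43227398e-01  9.05200295e-05  2.16449929e-02
  2.00957682e-01]
ta [0.36  0.27  0.066]
tb [ 0.373 -0.296  0.089]
ca [0.414 0.143 0.029]
cb [ 0.465 -0.007  0.03 ]
cap [ 0.411 -0.138  0.019]
ram [ 0.546 -0.361  0.007]
rack [0.539 0.34  0.026]
tray [ 0.635 -0.003  0.006]
timer [0.752 0.192 0.036]
bot [ 0.717 -0.236  0.131]
```

View pics/top_scene.png

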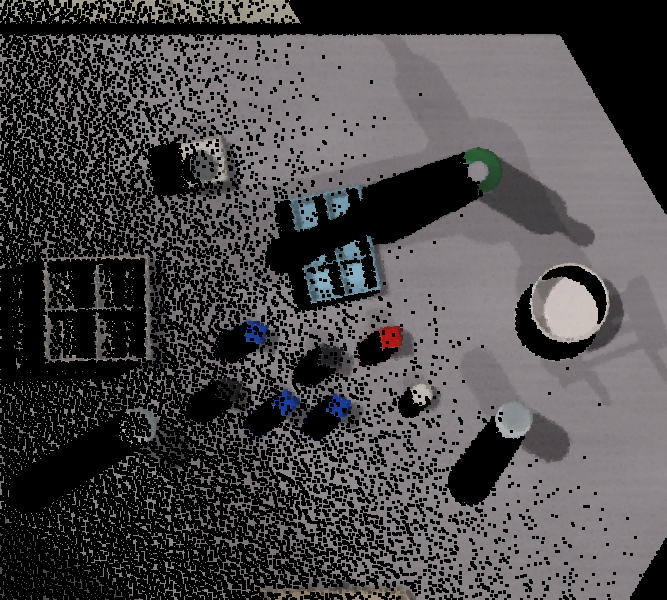

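View pics/top_side.png

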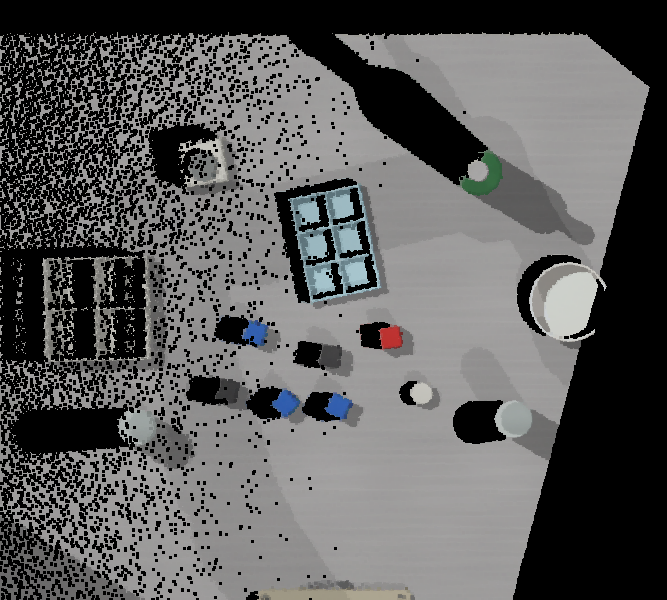

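The two maps agree and every object can be located. Next I'll fit the precise poses.

```bash
cat > fit.py <<'E'
from h import *
import pickle
def load(n):
    c=pickle.load(open(f'pics/{n}0.pkl','rb'));W=pts(c)
    X=W.reshape(-1,3);C=c['img'].reshape(-1,3).astype(int)
    ok=np.isfinite(X[:,0]);return X[ok],C[ok]
for n in ['scene','side']:
    X,C=load(n)
    def sel(x,y,rad,zl,zh):
        return X[(np.hypot(X[:,0]-x,X[:,1]-y)<rad)&(X[:,2]>zl)&(X[:,2]<zh)]
    print(n)
    for nm,x,y,rad,zl,zh in [('ta',.36,.295,.05,.086,.095),('tb',.373,-.27,.05,.086,.095),('cap',.412,-.135,.035,.017,.024),('ca',.415,.15,.03,.0285,.036),('cb',.467,.0,.03,.0285,.036),
       ('timer',.756,.19,.06,.026,.033),('botcap',.745,-.21,.06,.235,.26),('ram',.545,-.35,.08,.031,.04),('rack',.535,.353,.12,.031,.04),('tray',.635,-.003,.11,.0145,.021),
       ('blue1',.5,.12,.03,.0285,.036),('blue2',.395,.07,.03,.0285,.036),('blue3',.393,-.005,.03,.0285,.036),('red',.495,-.085,.03,.0285,.036)]:
        q=sel(x,y,rad,zl,zh)
        if len(q)<5: print(nm,len(q)); continue
        cc,rr=cv2.minEnclosingCircle(q[:,:2].astype(np.float32))
        rc=cv2.minAreaRect((q[:,:2]*1000).astype(np.float32))
        print(nm,len(q),'mean',q.mean(0).round(4),'circ',np.round(cc,4),round(rr,4),'rect',np.round(rc[0],1),np.round(rc[1],1),round(rc[2],1))
E
python3 fit.py
```

```text
scene
ta 134 mean [0.3603 0.293  0.0898] circ [0.3592 0.2959] 0.0298 rect [358.2 295.6] [52.4 56. ] 50.9
tb 408 mean [ 0.372  -0.2717  0.0901] circ [ 0.3709 -0.2683] 0.0299 rect [ 370.2 -270.3] [55.3 54.4] 2.4
cap 110 mean [ 0.4096 -0.1334  0.02  ] circ [ 0.4089 -0.1323] 0.0182 rect [ 408.5 -133.2] [31.9 31.7] 7.0
ca 72 mean [0.4141 0.1575 0.0316] circ [0.4121 0.1597] 0.0204 rect [413.7 158.7] [31.6 34.2] 71.6
cb 101 mean [0.4657 0.0041 0.0317] circ [0.4644 0.0056] 0.0204 rect [465.1   5.5] [32.  32.1] 78.1
timer 274 mean [0.761  0.1876 0.0292] circ [0.755  0.1957] 0.0454 rect [756.3 194.7] [69.4 70.6] 7.4
botcap 340 mean [ 0.7444 -0.222   0.2468] circ [ 0.7421 -0.217 ] 0.0172 rect [ 742.4 -217.8] [32.5 31. ] 88.1
ram 513 mean [ 0.5461 -0.3564  0.0345] circ [ 0.5447 -0.3544] 0.0613 rect [ 545.6 -354.2] [119.2 119.4] 79.5
rack 308 mean [0.5359 0.3495 0.0344] circ [0.536  0.3562] 0.1098 rect [535.9 354.4] [157.4 162.4] 0.9
tray 389 mean [ 0.6259 -0.0079  0.0171] circ [ 0.6336 -0.0029] 0.0958 rect [633.4  -3.9] [161.5 113. ] 11.1
blue1 84 mean [0.5007 0.1158 0.0319] circ [0.5011 0.1168]
[... 1114 characters left out ...]
.0348] circ [ 0.5474 -0.3535] 0.0605 rect [ 548.8 -348.4] [107.2 118.2] 74.8
rack 430 mean [0.5373 0.3506 0.0348] circ [0.5366 0.3552] 0.1099 rect [537.3 355. ] [156.6 162.2] 1.0
tray 818 mean [ 0.6327 -0.0061  0.0171] circ [ 0.6348 -0.0021] 0.0966 rect [635.   -2.6] [161.7 112.6] 12.5
blue1 145 mean [0.5005 0.1168 0.0317] circ [0.5002 0.1184] 0.0204 rect [501.1 118.8] [33.9 31.8] 69.7
blue2 173 mean [0.3955 0.0712 0.0318] circ [0.3952 0.0737] 0.0212 rect [394.6  72. ] [32.8 33.7] 50.1
blue3 207 mean [ 0.3909 -0.0081  0.0319] circ [ 0.3907 -0.0069] 0.0207 rect [390.9  -6.7] [33.7 32.3] 64.4
red 230 mean [ 0.4937 -0.0872  0.032 ] circ [ 0.494 -0.086] 0.0207 rect [493.9 -86.3] [32.  34.2] 10.0
```

```bash
cat >> h.py <<'E'
def plan(x,y,z,yaw,s=None):
    s=s or r.read_state()
    yaw=np.radians(yaw);c,sn=np.cos(yaw),np.sin(yaw)
    T=R.from_matrix(np.array([[c,sn,0],[sn,-c,0],[0,0,-1]]))
    N=R.from_quat(s['eef_rot']); p=np.array(s['ee_pos'])
    X=N.as_matrix()[:,0]
    print('t',round(s['time'],2),'pos',p.round(4),'yaw',np.degrees(np.arctan2(X[1],X[0])).round(1),'w',round(s['width'],4),'f',np.round(s['ft_force'],1))
    print('xyz',(N.inv().apply(np.array([x,y,z])-p)*1000).round(1),'rot',np.degrees((N.inv()*T).as_rotvec()).round(1))
E
python3 -c "
from h import *
plan(.3715,-.2705,.17,-40)
plan(.3715,-.2705,.045,-40)"
```

```text
t 0.15 pos [ 0.2235 -0.5834  0.23  ] yaw -69.0 w 0.087 f [ 1.9  0.7 -0.2]
xyz [-239.2 -250.2   60.2] rot [ -0.    0.1 -29. ]
t 0.15 pos [ 0.2235 -0.5834  0.23  ] yaw -69.0 w 0.087 f [ 1.9  0.7 -0.2]
xyz [-239.  -250.2  185.2] rot [ -0.    0.1 -29. ]
```

Emit:
apply_moves(
  increments=[
    {"grip":0,"xyz":[-40,-42,10],"rotation":[0,0,-6]},
    {"grip":0,"xyz":[-80,-84,20],"rotation":[0,0,-12]},
    {"grip":0,"xyz":[-120,-126,30],"rotation":[0,0,-18]},
    {"grip":0,"xyz":[-160,-168,40],"rotation":[0,0,-24]},
    {"grip":0,"xyz":[-200,-210,50],"rotation":[0,0,-29]},
  ],
  squeeze=12,
)

```text
time: 0.78
ee_pos: [0.3485, -0.3196, 0.1798]
eef_rot: [0.94, -0.341, -0.0, -0.0]
ft_force: [0.2, -0.3, 0.1]
width: 0.0868
```

```bash
python3 -c "
from h import *
plan(.3715,-.2705,.17,-40)"
```

```text
t 0.78 pos [ 0.3485 -0.3196  0.1798] yaw -39.9 w 0.0868 f [ 0.2 -0.3  0.1]
xyz [-13.8 -52.5   9.8] rot [-0.   0.   0.1]
```

Emit:
apply_moves(
  increments=[
    {"grip":0,"xyz":[-7,-26,5],"rotation":[0,0,0]},
    {"grip":0,"xyz":[-14,-52,10],"rotation":[0,0,0]},
    {"grip":0,"xyz":[-14,-52.5,10],"rotation":[0,0,0]},
  ],
)

```text
time: 1.15
ee_pos: [0.372, -0.2685, 0.1695]
eef_rot: [0.941, -0.339, -0.001, -0.0]
ft_force: [0.4, -1.0, -0.6]
width: 0.087
```

```bash
python3 -c "
from h import *
c=cam('wrist','w1.png');W=pts(c);q=W[np.isfinite(W[...,0])&(abs(W[...,2]-.09)<.004)]
print(len(q));q=q[np.hypot(q[:,0]-.3715,q[:,1]+.27)<.05]
print(len(q),q.mean(0),cv2.minEnclosingCircle(q[:,:2].astype(np.float32)))
plan(.3715,-.2705,.045,-40)"
```

```text
3870
3870 [ 0.37102416 -0.27008451  0.08788588] ((0.3704930543899536, -0.27076154947280884), 0.027990590780973434)
t 1.2 pos [ 0.3715 -0.2698  0.1697] yaw -39.8 w 0.0872 f [-0.3 -1.2  0.6]
xyz [  0.6   0.5 124.7] rot [-0.   0.1  0.2]
```

View pics/w1.png

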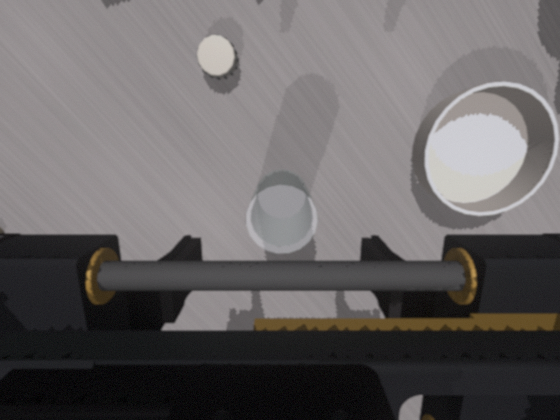

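The wrist view has the tumbler at (281,218), centred between the fingers, and the position agrees with the scene fit to within 1 mm. Descending now.

Emit:
apply_moves(
  increments=[
    {"grip":0,"xyz":[0,0,35]},
    {"grip":0,"xyz":[0,0,70]},
    {"grip":0,"xyz":[0,0,105]},
    {"grip":0,"xyz":[0,0,124]},
    {"grip":0,"xyz":[0,0,124]},
  ],
)

```text
$.increments[0]: bad value
```

Emit:
apply_moves(
  increments=[
    {"grip":150,"xyz":[0,0,0]},
    {"grip":150,"xyz":[0,0,0]},
    {"grip":150,"xyz":[0,0,0]},
    {"grip":150,"xyz":[0,0,0]},
    {"grip":150,"xyz":[0,0,0]},
  ],
  squeeze=15,
)

```text
$.increments[0]: bad value
```

Emit:
apply_moves(
  increments=[
    {"grip":150,"xyz":[0,0,-10]},
    {"grip":150,"xyz":[0,0,-20]},
    {"grip":150,"xyz":[0,0,-40]},
    {"grip":150,"xyz":[0,0,-40]},
  ],
)

```text
$.increments[0]: bad value
```

Emit:
apply_moves(
  increments=[
    {"grip":0,"xyz":[0,0,35],"rotation":[0,0,0]},
    {"grip":0,"xyz":[0,0,70],"rotation":[0,0,0]},
    {"grip":0,"xyz":[0,0,105],"rotation":[0,0,0]},
    {"grip":0,"xyz":[0,0,124],"rotation":[0,0,0]},
    {"grip":0,"xyz":[0,0,124],"rotation":[0,0,0]},
  ],
)

```text
time: 1.82
ee_pos: [0.3701, -0.2701, 0.0447]
eef_rot: [0.94, -0.341, -0.002, -0.001]
ft_force: [0.1, -0.7, 0.4]
width: 0.0868
```

Emit:
apply_moves(
  increments=[
    {"grip":150,"xyz":[0,0,0],"rotation":[0,0,0]},
    {"grip":150,"xyz":[0,0,0],"rotation":[0,0,0]},
    {"grip":150,"xyz":[0,0,0],"rotation":[0,0,0]},
    {"grip":150,"xyz":[0,0,0],"rotation":[0,0,0]},
    {"grip":150,"xyz":[0,0,0],"rotation":[0,0,0]},
  ],
  squeeze=15,
)

```text
time: 2.45
ee_pos: [0.3703, -0.2703, 0.0449]
eef_rot: [0.94, -0.341, -0.002, -0.0]
ft_force: [-0.3, -0.7, 1.7]
width: 0.0549
```

Emit:
apply_moves(
  increments=[
    {"grip":150,"xyz":[0,0,-8],"rotation":[0,0,0]},
    {"grip":150,"xyz":[0,0,-24],"rotation":[0,0,0]},
    {"grip":150,"xyz":[0,0,-50],"rotation":[0,0,0]},
    {"grip":150,"xyz":[0,0,-80],"rotation":[0,0,0]},
    {"grip":150,"xyz":[0,0,-110],"rotation":[0,0,0]},
  ],
)

```text
time: 3.08
ee_pos: [0.3706, -0.2703, 0.157]
eef_rot: [0.94, -0.341, -0.001, -0.0]
ft_force: [0.4, -0.4, -1.3]
width: 0.0552
```

```bash
python3 -c "
from h import *
c=cam('side','s1.png');
plan(.498,.316,.165,0)
plan(.45,.0,.165,-15)
# rack refine: wall profile
import pickle
for n in ['scene','side']:
    X=pts(pickle.load(open(f'pics/{n}0.pkl','rb'))).reshape(-1,3)
    q=X[(abs(X[:,0]-.537)<.09)&(abs(X[:,1]-.353)<.1)]
    w=q[q[:,2]>.0305]; print(n,np.histogram(w[:,0],np.arange(.45,.625,.004))[0]); print(np.histogram(w[:,1],np.arange(.265,.445,.004))[0])
    w=q[(q[:,2]>.022)&(q[:,2]<.0265)]; print(n,np.histogram(w[:,0],np.arange(.45,.625,.004))[0]); print(np.histogram(w[:,1],np.arange(.265,.445,.004))[0])
"
```

```text
t 3.12 pos [ 0.3723 -0.2713  0.1608] yaw -39.8 w 0.0551 f [ 3.  -1.6  2.6]
xyz [-279.6 -531.6   -4.9] rot [  0.1  -0.2 -39.8]
t 3.12 pos [ 0.3723 -0.2713  0.1608] yaw -39.8 w 0.0551 f [ 3.  -1.6  2.6]
xyz [-114.1 -258.2   -4.5] rot [  0.   -0.2 -24.8]
scene [ 0  5 43 19  6  5  6  3  8  5  4  9  6  3  7  4  7  7  5  5  6  6  5  5
  5  6  7  2  8  8  5  5  6  4  6  6  4  7  5 12 41 13  0]
[ 0  1 41 62 15  3  3  3  6  1  2  6  3  4  3  3  2  2  3  3  3  2  6  2
  5  3  3  3  2  1  5  0  5  1  4  5  1  3  3  6 34 56 10  0]
scene [ 0  0 10  4  4  1  2  0  3  5  1  2  2  2  3  6  2  3  2  2  8 28  5  1
  2  1  2  4  4  2  2  0  3  4  2  2  2  3  1  1  8  4  0]
[ 0  0  5 11  5  0  0  0  0  2  2  3  0  2  0  3  1  3  1  1  2 16 36  6
  1  2  0  3  1  2  1  3  2  2  3  2  0  2  0  4  3  9  4  0]
side [ 0  1 44 26  8  7 11 10  7 11  9  8  7  8  9 11  8  9  5 11  8 11  8  6
  9  8  9  8  8  6  9  7 10  5 11  6  7  9  7 14 53 18  0]
[ 0  0 54 93 28  3  3  6  4  4  5  2  4  5  3  1  5  6  1  4  2  4  5  3
  3  1  5  3  4  3  5  2  2  5  3  2  6  0  6  7 44 79 22  0]
side [ 0  0  4  4  6  3  1  3  4  8  5  2  4  3  2  7  3  3  4  1  5 35 17  1
  3  3  2  6  3  3  5  2  2  7  8  1  3  2  3  7 11  1  0]
[ 0  1  8 16  4  0  0  0  1  2  4  0  3  0  2  1  3  4  1  1  1 31 55 13
  2  1  1  4  2  0  2  2  1  1  2  2  0  1  3  1  3 16  2  0]
```

View pics/s1.png

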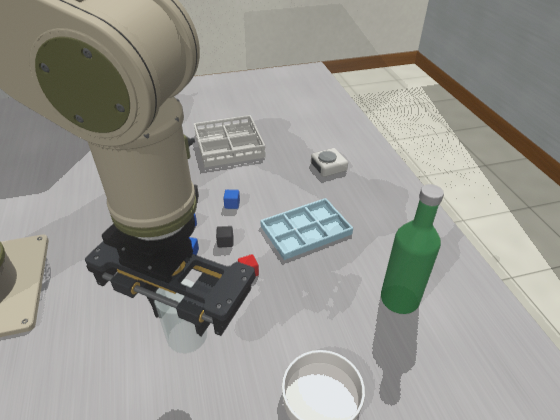

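Emit:
apply_moves(
  increments=[
    {"grip":150,"xyz":[-12,-27,0],"rotation":[0,0,-3]},
    {"grip":150,"xyz":[-32,-72,0],"rotation":[0,0,-8]},
    {"grip":150,"xyz":[-54,-123,-2],"rotation":[0,0,-13]},
    {"grip":150,"xyz":[-77,-175,-4],"rotation":[0,0,-18]},
    {"grip":150,"xyz":[-100,-227,-5],"rotation":[0,0,-23]},
  ],
)

```text
time: 3.75
ee_pos: [0.4407, -0.0301, 0.1659]
eef_rot: [0.99, -0.144, 0.001, 0.001]
ft_force: [2.0, -0.3, -1.3]
width: 0.055
```

```bash
python3 -c "
from h import *
plan(.4985,.317,.165,0)"
```

```text
t 3.75 pos [ 0.4407 -0.0301  0.1659] yaw -16.6 w 0.055 f [ 2.  -0.3 -1.3]
xyz [-4.350e+01 -3.491e+02  3.000e-01] rot [  0.1  -0.2 -16.6]
```

Emit:
apply_moves(
  increments=[
    {"grip":150,"xyz":[-6,-50,0],"rotation":[0,0,-3]},
    {"grip":150,"xyz":[-13,-105,0],"rotation":[0,0,-6]},
    {"grip":150,"xyz":[-20,-160,0],"rotation":[0,0,-9]},
    {"grip":150,"xyz":[-27,-215,0],"rotation":[0,0,-12]},
    {"grip":150,"xyz":[-34,-270,0],"rotation":[0,0,-15]},
  ],
)

```text
time: 4.38
ee_pos: [0.4843, 0.2409, 0.1658]
eef_rot: [1.0, -0.012, 0.001, 0.001]
ft_force: [1.8, -0.8, -0.9]
width: 0.0552
```

```bash
python3 -c "
from h import *
plan(.4985,.317,.165,0)"
```

```text
t 4.38 pos [0.4843 0.2409 0.1658] yaw -1.4 w 0.0552 f [ 1.8 -0.8 -0.9]
xyz [ 12.4 -76.4   0.7] rot [ 0.1 -0.2 -1.4]
```

Emit:
apply_moves(
  increments=[
    {"grip":150,"xyz":[6,-40,0],"rotation":[0,0,-1]},
    {"grip":150,"xyz":[11,-68,0],"rotation":[0,0,-1.4]},
    {"grip":150,"xyz":[12.4,-76.4,0],"rotation":[0.1,-0.2,-1.4]},
    {"grip":150,"xyz":[12.4,-76.4,0],"rotation":[0.1,-0.2,-1.4]},
  ],
)

```text
time: 4.88
ee_pos: [0.4979, 0.3172, 0.1656]
eef_rot: [1.0, 0.001, -0.001, 0.0]
ft_force: [-0.0, -0.3, -1.4]
width: 0.0546
```

```bash
python3 -c "
from h import *
for n in ['scene','side']:
    c=cam(n,n+'2.png');X=pts(c).reshape(-1,3)
    q=X[(np.hypot(X[:,0]-.4985,X[:,1]-.317)<.032)&(X[:,2]>.035)&(X[:,2]<.115)]
    print(len(q)); 
    if len(q): print(q.min(0),q.max(0),q.mean(0))
plan(.4985,.317,.051,0)"
```

```text
0
0
t 4.97 pos [0.4985 0.3159 0.1657] yaw -0.0 w 0.0551 f [-0.1  0.3 -2. ]
xyz [  0.   -1.3 114.7] rot [ 0.1  0.  -0. ]
```

View pics/scene2.png

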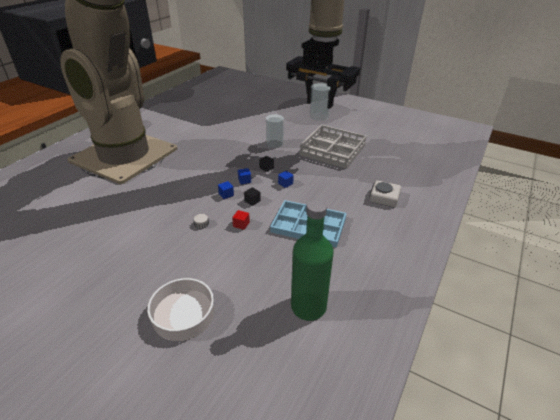

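View pics/side2.png

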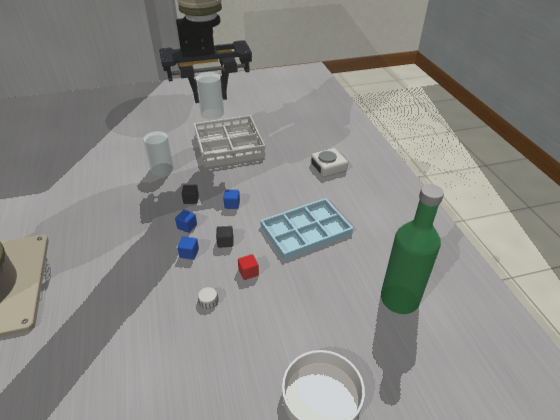

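The tumbler is held upright above the near-left bay (side view 210,93). Lowering it now.

Emit:
apply_moves(
  increments=[
    {"grip":150,"xyz":[0,-1,30],"rotation":[0,0,0]},
    {"grip":150,"xyz":[0,-1,60],"rotation":[0,0,0]},
    {"grip":150,"xyz":[0,-1,88],"rotation":[0,0,0]},
    {"grip":150,"xyz":[0,-1,104],"rotation":[0,0,0]},
    {"grip":150,"xyz":[0,-1,110],"rotation":[0,0,0]},
  ],
)

```text
time: 5.6
ee_pos: [0.4985, 0.3158, 0.0553]
eef_rot: [1.0, -0.001, -0.001, 0.001]
ft_force: [-0.0, -0.2, -0.8]
width: 0.055
```

Emit:
apply_moves(
  increments=[
    {"grip":150,"xyz":[0,0,2],"rotation":[0,0,0]},
    {"grip":150,"xyz":[0,0,4],"rotation":[0,0,0]},
    {"grip":150,"xyz":[0,0,4],"rotation":[0,0,0]},
  ],
)

```text
time: 5.98
ee_pos: [0.4987, 0.316, 0.0517]
eef_rot: [1.0, -0.001, -0.0, 0.001]
ft_force: [-0.2, -0.2, -1.8]
width: 0.0551
```

```bash
python3 -c "
from h import *
c=cam('side','s3.png');cam('scene','c3.png')
cv2.imwrite('pics/s3z.png',cv2.resize(c['img'][60:200,130:310],None,fx=4,fy=4))
plan(.4985,.317,.051,0)"
```

```text
t 6.08 pos [0.4987 0.316  0.0517] yaw -0.1 w 0.0552 f [ 0.  -0.9 -2.2]
xyz [-0.2 -1.   0.7] rot [ 0.1  0.  -0.1]
```

View pics/s3z.png

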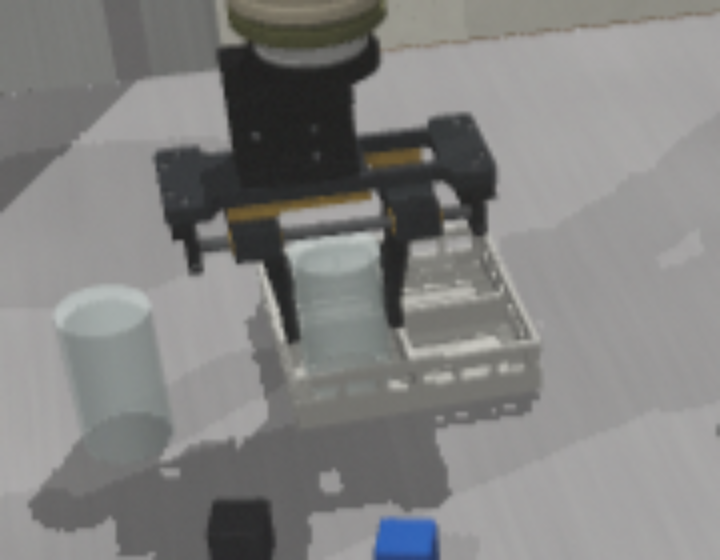

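The tumbler sits inside the bay, about 1 mm above the floor. I'll lower it the last bit and release.

Emit:
apply_moves(
  increments=[
    {"grip":150,"xyz":[0,0,1.2],"rotation":[0,0,0]},
    {"grip":110,"xyz":[0,0,1.2],"rotation":[0,0,0]},
    {"grip":40,"xyz":[0,0,1.2],"rotation":[0,0,0]},
    {"grip":0,"xyz":[0,0,1.2],"rotation":[0,0,0]},
    {"grip":0,"xyz":[0,0,1.2],"rotation":[0,0,0]},
  ],
)

```text
time: 6.7
ee_pos: [0.4986, 0.316, 0.0503]
eef_rot: [1.0, -0.001, -0.0, 0.001]
ft_force: [-0.2, -0.8, 0.1]
width: 0.077
```

Emit:
apply_moves(
  increments=[
    {"grip":0,"xyz":[0,0,-20],"rotation":[0,0,0]},
    {"grip":0,"xyz":[0,0,-60],"rotation":[0,0,0]},
    {"grip":0,"xyz":[0,0,-100],"rotation":[0,0,0]},
    {"grip":0,"xyz":[0,0,-120],"rotation":[0,0,0]},
  ],
)

```text
time: 7.2
ee_pos: [0.4993, 0.317, 0.1738]
eef_rot: [1.0, -0.0, 0.001, 0.0]
ft_force: [0.4, 0.2, -0.8]
width: 0.0871
```

```bash
python3 -c "
from h import *
c=cam('side','s4.png')
cv2.imwrite('pics/s4z.png',cv2.resize(c['img'][60:200,130:310],None,fx=4,fy=4))
X=pts(c).reshape(-1,3)
q=X[(np.hypot(X[:,0]-.4985,X[:,1]-.317)<.045)&(X[:,2]>.085)&(X[:,2]<.11)]
print(len(q),q.mean(0),cv2.minEnclosingCircle(q[:,:2].astype(np.float32)),q[:,2].min(),q[:,2].max())
q=X[(np.hypot(X[:,0]-.36,X[:,1]-.295)<.05)&(X[:,2]>.085)&(X[:,2]<.11)]
print(len(q),q.mean(0),cv2.minEnclosingCircle(q[:,:2].astype(np.float32)))
plan(.3595,.2945,.17,20)"
```

```text
314 [0.49887863 0.30969645 0.09430599] ((0.4997689425945282, 0.31579387187957764), 0.030860403552651405) 0.08501555630622461 0.09866885850792036
286 [0.35986731 0.29285499 0.08984303] ((0.358856737613678, 0.2978062629699707), 0.03051704727113247)
t 7.25 pos [0.4998 0.3174 0.1752] yaw -0.1 w 0.0873 f [0.3 0.6 2. ]
xyz [-140.3   23.1    4.7] rot [  0.   -0.2 -20.1]
```

View pics/s4z.png

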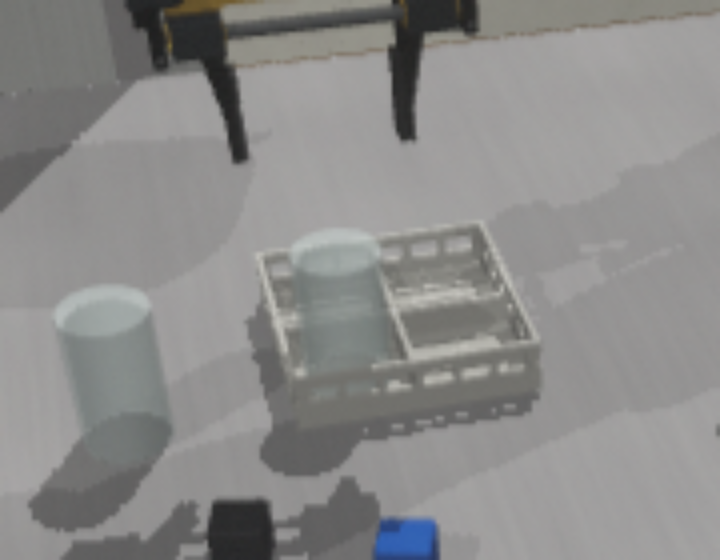

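Tumbler B is upright in its bay, with its top at about 96 mm. Tumbler A is next.

Emit:
apply_moves(
  increments=[
    {"grip":0,"xyz":[-45,7,0],"rotation":[0,0,-6]},
    {"grip":0,"xyz":[-95,15,2],"rotation":[0,0,-13]},
    {"grip":0,"xyz":[-132,22,4],"rotation":[0,0,-20]},
    {"grip":0,"xyz":[-140,23.1,5],"rotation":[0,-0.2,-20]},
    {"grip":0,"xyz":[-140.3,23.1,5],"rotation":[0,-0.2,-20]},
  ],
)

```text
time: 7.88
ee_pos: [0.36, 0.2941, 0.1698]
eef_rot: [0.985, 0.172, 0.0, 0.0]
ft_force: [1.1, 0.7, -0.3]
width: 0.087
```

```bash
python3 -c "
from h import *
c=cam('wrist','w5.png');W=pts(c);q=W[np.isfinite(W[...,0])&(abs(W[...,2]-.088)<.005)]
q=q[np.hypot(q[:,0]-.36,q[:,1]-.295)<.05]
print(len(q),q.mean(0),cv2.minEnclosingCircle(q[:,:2].astype(np.float32)))
plan(.3595,.2945,.045,20)"
```

```text
3959 [0.35816909 0.29678551 0.08789357] ((0.35851266980171204, 0.2956750690937042), 0.02812226489186287)
t 7.92 pos [0.3604 0.2943 0.1698] yaw 19.8 w 0.087 f [-1.1  0.5 -0.3]
xyz [ -0.9  -0.5 124.8] rot [ 0.  -0.  -0.2]
```

Emit:
apply_moves(
  increments=[
    {"grip":0,"xyz":[-1,-1,35],"rotation":[0,0,0]},
    {"grip":0,"xyz":[-1,-1,70],"rotation":[0,0,0]},
    {"grip":0,"xyz":[-1,-1,105],"rotation":[0,0,0]},
    {"grip":0,"xyz":[-1,-1,124],"rotation":[0,0,0]},
    {"grip":0,"xyz":[-1,-1,124.5],"rotation":[0,0,0]},
  ],
)

```text
time: 8.55
ee_pos: [0.3589, 0.2948, 0.044]
eef_rot: [0.985, 0.172, -0.001, -0.0]
ft_force: [-0.1, -0.3, 0.7]
width: 0.087
```

Emit:
apply_moves(
  increments=[
    {"grip":150,"xyz":[0,0,0],"rotation":[0,0,0]},
    {"grip":150,"xyz":[0,0,0],"rotation":[0,0,0]},
    {"grip":150,"xyz":[0,0,0],"rotation":[0,0,0]},
    {"grip":150,"xyz":[0,0,0],"rotation":[0,0,0]},
    {"grip":150,"xyz":[0,0,0],"rotation":[0,0,0]},
  ],
)

```text
time: 9.18
ee_pos: [0.3593, 0.2949, 0.0443]
eef_rot: [0.985, 0.171, -0.001, -0.0]
ft_force: [-0.9, -1.7, 3.9]
width: 0.0559
```

Emit:
apply_moves(
  increments=[
    {"grip":150,"xyz":[0,0,-8],"rotation":[0,0,0]},
    {"grip":150,"xyz":[0,0,-24],"rotation":[0,0,0]},
    {"grip":150,"xyz":[0,0,-50],"rotation":[0,0,0]},
    {"grip":150,"xyz":[0,0,-85],"rotation":[0,0,0]},
    {"grip":150,"xyz":[0,0,-120],"rotation":[0,0,0]},
  ],
)

```text
time: 9.8
ee_pos: [0.3591, 0.2951, 0.1662]
eef_rot: [0.985, 0.172, -0.001, -0.0]
ft_force: [-0.1, 0.1, -1.6]
width: 0.0561
```

```bash
python3 -c "
from h import *
plan(.4985,.393,.165,0)"
```

```text
t 9.8 pos [0.3591 0.2951 0.1662] yaw 19.8 w 0.0561 f [-0.1  0.1 -1.6]
xyz [164.3 -44.9   1. ] rot [-0.   0.1 19.8]
```

Emit:
apply_moves(
  increments=[
    {"grip":150,"xyz":[30,-8,0],"rotation":[0,0,4]},
    {"grip":150,"xyz":[80,-22,0],"rotation":[0,0,10]},
    {"grip":150,"xyz":[130,-36,0],"rotation":[0,0,16]},
    {"grip":150,"xyz":[158,-43,0],"rotation":[0,0,19.8]},
    {"grip":150,"xyz":[164.3,-45,0],"rotation":[0,0,19.8]},
  ],
)

```text
time: 10.42
ee_pos: [0.4992, 0.3938, 0.1664]
eef_rot: [1.0, -0.0, -0.001, -0.001]
ft_force: [-0.9, -0.4, -1.3]
width: 0.0556
```

```bash
python3 -c "
from h import *
plan(.4985,.393,.055,0)"
```

```text
t 10.43 pos [0.4992 0.3938 0.1664] yaw -0.0 w 0.0556 f [-0.9 -0.4 -1.3]
xyz [ -0.4   1.  111.4] rot [-0.1  0.1 -0. ]
```

Emit:
apply_moves(
  increments=[
    {"grip":150,"xyz":[0,1,30],"rotation":[0,0,0]},
    {"grip":150,"xyz":[0,1,60],"rotation":[0,0,0]},
    {"grip":150,"xyz":[0,1,88],"rotation":[0,0,0]},
    {"grip":150,"xyz":[0,1,104],"rotation":[0,0,0]},
    {"grip":150,"xyz":[0,1,111],"rotation":[0,0,0]},
  ],
)

```text
time: 11.05
ee_pos: [0.4987, 0.3927, 0.0554]
eef_rot: [1.0, -0.0, -0.001, -0.001]
ft_force: [0.3, 0.3, -1.7]
width: 0.0559
```

Emit:
apply_moves(
  increments=[
    {"grip":150,"xyz":[0,0,2],"rotation":[0,0,0]},
    {"grip":150,"xyz":[0,0,4],"rotation":[0,0,0]},
    {"grip":150,"xyz":[0,0,4],"rotation":[0,0,0]},
  ],
)

```text
time: 11.42
ee_pos: [0.4988, 0.3929, 0.0519]
eef_rot: [1.0, -0.0, -0.001, -0.001]
ft_force: [0.6, 0.1, -1.6]
width: 0.0555
```

```bash
python3 -c "
from h import *
c=cam('side','s6.png')
cv2.imwrite('pics/s6z.png',cv2.resize(c['img'][60:200,130:310],None,fx=4,fy=4))
plan(.4985,.393,.050,0)"
```

```text
t 11.47 pos [0.4988 0.3929 0.0519] yaw -0.0 w 0.056 f [ 0.9  0.6 -1.5]
xyz [-0.3 -0.1  1.9] rot [-0.1  0.1 -0. ]
```

View pics/s6z.png

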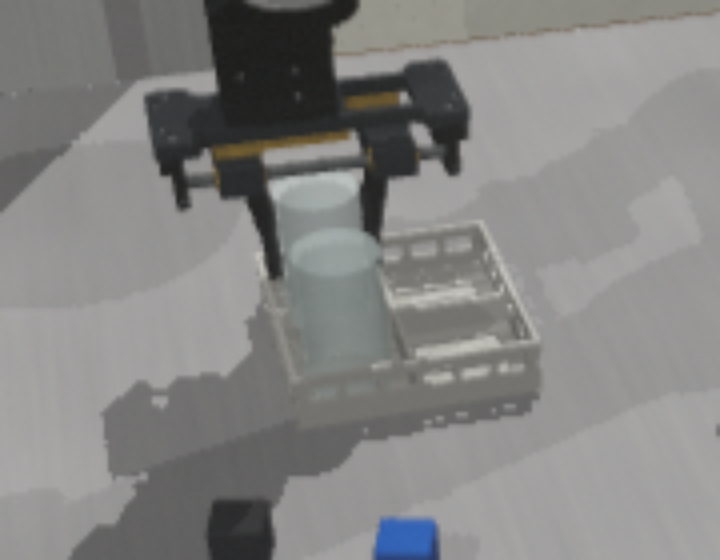

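Emit:
apply_moves(
  increments=[
    {"grip":150,"xyz":[0,0,1.5],"rotation":[0,0,0]},
    {"grip":110,"xyz":[0,0,1.7],"rotation":[0,0,0]},
    {"grip":40,"xyz":[0,0,1.7],"rotation":[0,0,0]},
    {"grip":0,"xyz":[0,0,1.7],"rotation":[0,0,0]},
    {"grip":0,"xyz":[0,0,1.7],"rotation":[0,0,0]},
  ],
)

```text
time: 12.1
ee_pos: [0.4989, 0.3929, 0.0503]
eef_rot: [1.0, -0.0, -0.001, -0.001]
ft_force: [0.6, 0.0, -0.6]
width: 0.0781
```

Emit:
apply_moves(
  increments=[
    {"grip":0,"xyz":[0,0,-20],"rotation":[0,0,0]},
    {"grip":0,"xyz":[0,0,-60],"rotation":[0,0,0]},
    {"grip":0,"xyz":[0,0,-100],"rotation":[0,0,0]},
    {"grip":0,"xyz":[0,0,-120],"rotation":[0,0,0]},
  ],
)

```text
time: 12.6
ee_pos: [0.4996, 0.3936, 0.1738]
eef_rot: [1.0, -0.0, 0.0, -0.002]
ft_force: [0.5, -0.5, 0.1]
width: 0.0871
```

```bash
python3 -c "
from h import *
c=cam('side','s7.png')
cv2.imwrite('pics/s7z.png',cv2.resize(c['img'][60:200,130:310],None,fx=4,fy=4))
X=pts(c).reshape(-1,3)
for y in (.317,.393):
    q=X[(np.hypot(X[:,0]-.4985,X[:,1]-y)<.035)&(X[:,2]>.09)&(X[:,2]<.11)]
    print(len(q),q.mean(0),cv2.minEnclosingCircle(q[:,:2].astype(np.float32)))
plan(.414,.1578,.1,75)
plan(.414,.1578,.1,-15)"
```

```text
268 [0.49914879 0.31240985 0.09539846] ((0.49945735931396484, 0.31638607382774353), 0.03026294708251953)
231 [0.49920546 0.39029869 0.09547258] ((0.4990796148777008, 0.39552050828933716), 0.03252274543046951)
t 12.65 pos [0.5001 0.394  0.1753] yaw -0.0 w 0.0869 f [-0.9  0.2  2.4]
xyz [-86.2 236.6  74. ] rot [ -0.2  -0.3 -75. ]
t 12.65 pos [0.5001 0.394  0.1753] yaw -0.0 w 0.0869 f [-0.9  0.2  2.4]
xyz [-86.2 236.6  74. ] rot [-0.3 -0.1 15. ]
```

View pics/s7z.png

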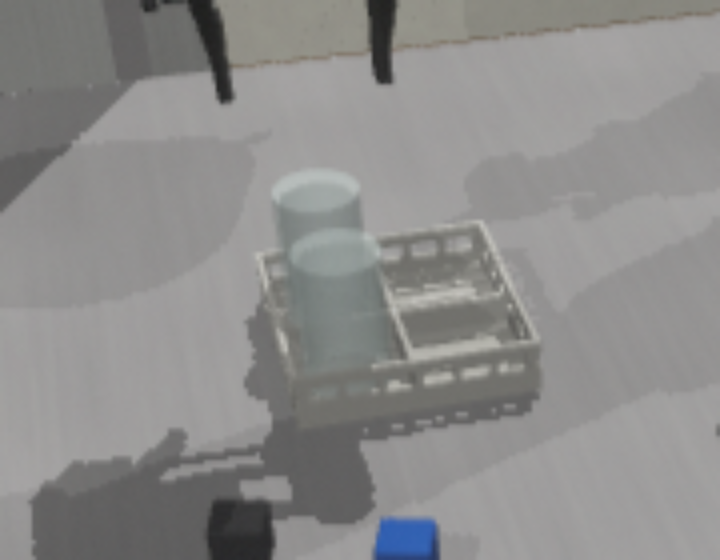

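Both tumblers are standing in separate bays. Now cube A.

Emit:
apply_moves(
  increments=[
    {"grip":60,"xyz":[-15,45,0],"rotation":[0,0,3]},
    {"grip":60,"xyz":[-35,98,5],"rotation":[0,0,7]},
    {"grip":60,"xyz":[-55,152,15],"rotation":[0,0,11]},
    {"grip":60,"xyz":[-75,205,25],"rotation":[0,0,15]},
    {"grip":60,"xyz":[-86,236.6,45],"rotation":[-0.3,-0.1,15]},
  ],
)

```text
time: 13.28
ee_pos: [0.4134, 0.1546, 0.1284]
eef_rot: [0.991, -0.133, 0.0, 0.001]
ft_force: [0.8, 1.0, -0.7]
width: 0.0666
```

```bash
cat > wc.py <<'E'
from h import *
import sys
x,y,yaw=map(float,sys.argv[2:5]);zt=float(sys.argv[5])
c=cam('wrist',sys.argv[1]);W=pts(c);q=W[np.isfinite(W[...,0])&(abs(W[...,2]-.031)<.004)]
q=q[np.hypot(q[:,0]-x,q[:,1]-y)<.035]
print(len(q),q.mean(0),[np.round(a,1) for a in cv2.minAreaRect((q[:,:2]*1000).astype(np.float32))])
plan(x,y,zt,yaw)
E
python3 wc.py w8.png .414 .158 -15 .025
```

```text
1421 [0.41320692 0.16021428 0.02969047] [array([413. , 159.6]), array([31.8, 32.2]), np.float64(77.6)]
t 13.32 pos [0.4113 0.1509 0.1256] yaw -15.3 w 0.0666 f [-1.7 -3.6 -3.5]
xyz [  1.1  -8.1 100.5] rot [ 0.3  0.2 -0.3]
```

View pics/w8.png

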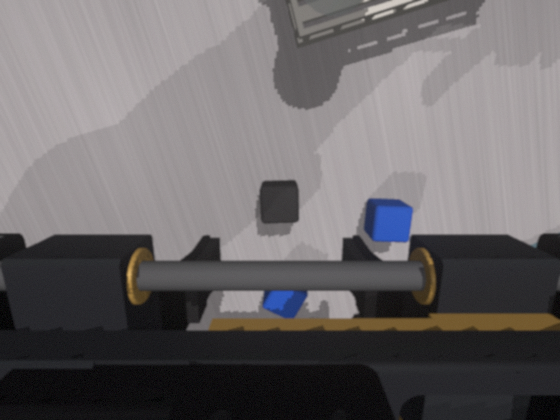

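The wrist view shows the dark cube at (280,202), with blue ones at (388,220) and (285,300) clear of the fingers. Fine alignment and descent next.

Emit:
apply_moves(
  increments=[
    {"grip":60,"xyz":[1,-8.5,30],"rotation":[0.3,0.2,-2]},
    {"grip":60,"xyz":[1,-8.5,60],"rotation":[0.3,0.2,-2]},
    {"grip":60,"xyz":[1,-8.5,85],"rotation":[0.3,0.2,-2]},
    {"grip":60,"xyz":[1,-8.5,100],"rotation":[0.3,0.2,-2]},
    {"grip":60,"xyz":[1,-8.5,100.5],"rotation":[0.3,0.2,-2]},
  ],
)

```text
time: 13.95
ee_pos: [0.4133, 0.1584, 0.0243]
eef_rot: [0.993, -0.116, -0.001, 0.0]
ft_force: [0.8, 0.3, -0.1]
width: 0.0667
```

Emit:
apply_moves(
  increments=[
    {"grip":255,"xyz":[0,0,0],"rotation":[0,0,0]},
    {"grip":255,"xyz":[0,0,0],"rotation":[0,0,0]},
    {"grip":255,"xyz":[0,0,0],"rotation":[0,0,0]},
    {"grip":255,"xyz":[0,0,0],"rotation":[0,0,0]},
    {"grip":255,"xyz":[0,0,0],"rotation":[0,0,0]},
  ],
)

```text
time: 14.58
ee_pos: [0.4135, 0.1584, 0.0246]
eef_rot: [0.993, -0.116, -0.001, 0.001]
ft_force: [-0.5, -1.2, 3.1]
width: 0.0321
```

Emit:
apply_moves(
  increments=[
    {"grip":255,"xyz":[0,0,-8],"rotation":[0,0,0]},
    {"grip":255,"xyz":[0,0,-30],"rotation":[0,0,0]},
    {"grip":255,"xyz":[0,0,-65],"rotation":[0,0,0]},
    {"grip":255,"xyz":[0,0,-65],"rotation":[0,0,0]},
  ],
)

```text
time: 15.08
ee_pos: [0.4151, 0.159, 0.0919]
eef_rot: [0.993, -0.116, 0.001, 0.0]
ft_force: [0.9, 0.8, -0.9]
width: 0.0318
```

```bash
cat > cell.py <<'E'
import numpy as np,sys
from h import *
# tray refine: fit translation/yaw by maximizing overlap of rim points
import pickle
P=[]
for n in ['scene','side']:
    X=pts(pickle.load(open(f'pics/{n}0.pkl','rb'))).reshape(-1,3)
    q=X[(np.hypot(X[:,0]-.634,X[:,1]+.003)<.11)&(X[:,2]>.0155)&(X[:,2]<.0205)];P.append(q)
Q=np.vstack(P)
from scipy.optimize import minimize
def cost(p):
    c,s=np.cos(p[2]),np.sin(p[2]);d=Q[:,:2]-p[:2];u=d@[c,s];v=d@[-s,c]
    du=np.min([abs(u-a) for a in (-.078,-.0255,.0255,.078)],0);dv=np.min([abs(v-a) for a in (-.052,0,.052)],0)
    return np.mean(np.minimum(np.minimum(du,dv),.006))
b=min((minimize(cost,[.634+a,-.003+bb,np.radians(t)],method='Nelder-Mead') for a in (-.003,.003) for bb in (-.003,.003) for t in (9,12,14)),key=lambda o:o.fun)
print(len(Q),b.x[:2],np.degrees(b.x[2]),b.fun)
c,s=np.cos(b.x[2]),np.sin(b.x[2])
for i,a in enumerate((-.051,0,.051)):
    for v in (-.026,.026): print((a,v),(b.x[:2]+a*np.array([c,s])+v*np.array([-s,c])).round(4))
E
python3 cell.py; python3 -c "
from h import *
plan(.58,.011,.10,11.5)"
```

```text
1004 [ 0.63416545 -0.00332121] 11.828855661571112 0.0013573684454374231
(-0.051, -0.026) [ 0.5896 -0.0392]
(-0.051, 0.026) [0.5789 0.0117]
(0, -0.026) [ 0.6395 -0.0288]
(0, 0.026) [0.6288 0.0221]
(0.051, -0.026) [ 0.6894 -0.0183]
(0.051, 0.026) [0.6788 0.0326]
t 15.07 pos [0.4151 0.159  0.0919] yaw -13.3 w 0.0318 f [ 0.9  0.8 -0.9]
xyz [194.5 106.2  -7.6] rot [  0.   -0.2 -24.8]
```

Emit:
apply_moves(
  increments=[
    {"grip":255,"xyz":[30,16,-4],"rotation":[0,0,-4]},
    {"grip":255,"xyz":[75,41,-8],"rotation":[0,0,-10]},
    {"grip":255,"xyz":[120,66,-8],"rotation":[0,0,-16]},
    {"grip":255,"xyz":[165,91,-8],"rotation":[0,0,-22]},
    {"grip":255,"xyz":[193.5,105.5,-8],"rotation":[0,-0.2,-25]},
  ],
)

```text
time: 15.7
ee_pos: [0.5801, 0.0093, 0.0993]
eef_rot: [0.995, 0.102, -0.001, 0.0]
ft_force: [-0.0, 1.0, -0.9]
width: 0.0318
```

Emit:
apply_moves(
  increments=[
    {"grip":255,"xyz":[0,0,0],"rotation":[0,0,0]},
  ],
)

```text
time: 15.82
ee_pos: [0.5809, 0.0073, 0.0981]
eef_rot: [0.995, 0.101, -0.002, -0.0]
ft_force: [-0.3, 0.8, -0.0]
width: 0.032
```

```bash
python3 -c "
from h import *
plan(.579,.0117,.0295,11.8)"
```

```text
t 15.82 pos [0.5809 0.0073 0.0981] yaw 11.6 w 0.032 f [-0.3  0.8 -0. ]
xyz [-0.8 -4.6 68.6] rot [-0.   0.2 -0.2]
```

Emit:
apply_moves(
  increments=[
    {"grip":255,"xyz":[-0.8,-4.6,10],"rotation":[0,0.2,0]},
    {"grip":255,"xyz":[-0.8,-4.6,30],"rotation":[0,0.2,0]},
    {"grip":255,"xyz":[-0.8,-4.6,50],"rotation":[0,0.2,0]},
    {"grip":255,"xyz":[-0.8,-4.6,62],"rotation":[0,0.2,0]},
    {"grip":255,"xyz":[-0.8,-4.6,64],"rotation":[0,0.2,0]},
  ],
)

```text
time: 16.45
ee_pos: [0.5783, 0.0118, 0.033]
eef_rot: [0.995, 0.101, -0.001, -0.0]
ft_force: [0.5, -0.4, -1.0]
width: 0.0317
```

```bash
python3 -c "
from h import *
c=cam('side','s9.png')
cv2.imwrite('pics/s9z.png',cv2.resize(c['img'][160:300,200:380],None,fx=4,fy=4))
plan(.579,.0117,.0288,11.8)"
```

```text
t 16.5 pos [0.5787 0.0118 0.0335] yaw 11.6 w 0.0319 f [-0.5  1.3 -0.7]
xyz [0.3 0.1 4.7] rot [-0.   0.  -0.2]
```

View pics/s9z.png

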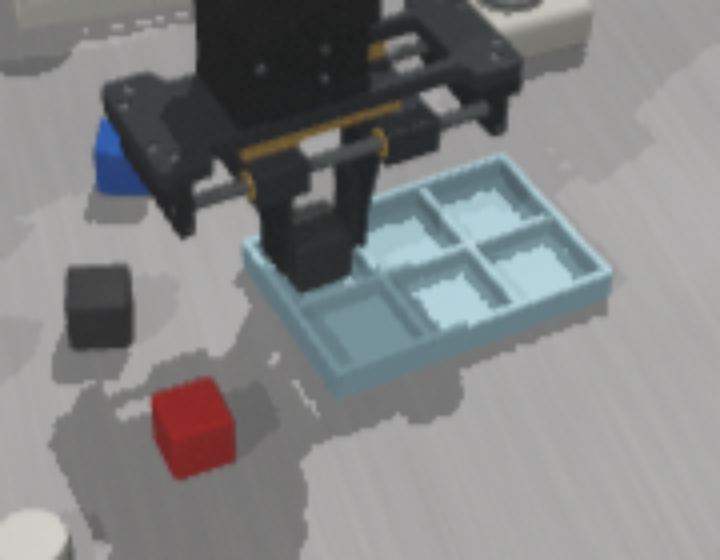

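The cube is over its cell, inside the walls. Lowering the last 5 mm and releasing.

Emit:
apply_moves(
  increments=[
    {"grip":255,"xyz":[0,0,2],"rotation":[0,0,0]},
    {"grip":255,"xyz":[0,0,4.5],"rotation":[0,0,0]},
    {"grip":255,"xyz":[0,0,4.7],"rotation":[0,0,0]},
    {"grip":120,"xyz":[0,0,4.7],"rotation":[0,0,0]},
    {"grip":60,"xyz":[0,0,4.7],"rotation":[0,0,0]},
  ],
)

```text
time: 17.12
ee_pos: [0.5789, 0.0118, 0.029]
eef_rot: [0.995, 0.101, -0.0, -0.0]
ft_force: [0.2, -0.6, -0.1]
width: 0.0444
```

Emit:
apply_moves(
  increments=[
    {"grip":60,"xyz":[0,0,0],"rotation":[0,0,0]},
    {"grip":60,"xyz":[0,0,-25],"rotation":[0,0,0]},
    {"grip":60,"xyz":[0,0,-60],"rotation":[0,0,0]},
    {"grip":60,"xyz":[0,0,-85],"rotation":[0,0,0]},
  ],
)

```text
time: 17.62
ee_pos: [0.5792, 0.0119, 0.1156]
eef_rot: [0.995, 0.101, 0.0, -0.0]
ft_force: [0.5, -0.3, 0.1]
width: 0.0659
```

```bash
python3 -c "
from h import *
c=cam('side','s10.png')
cv2.imwrite('pics/s10z.png',cv2.resize(c['img'][160:300,200:380],None,fx=4,fy=4))
X=pts(c).reshape(-1,3)
q=X[(np.hypot(X[:,0]-.579,X[:,1]-.0117)<.03)&(X[:,2]>.027)&(X[:,2]<.05)];print(len(q),q.mean(0),q[:,2].max())
plan(.4655,.005,.11,-11.5)"
```

```text
207 [0.57769386 0.00987485 0.03481393] 0.03926544685073406
t 17.68 pos [0.5807 0.0122 0.1186] yaw 11.6 w 0.0663 f [1.8 1.2 3.2]
xyz [-114.3  -16.1    8.1] rot [-0.  -0.3 23.1]
```

View pics/s10z.png

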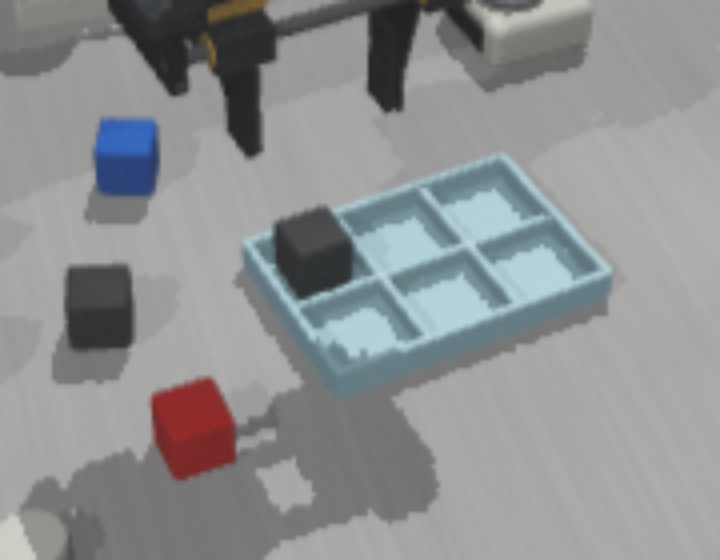

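Cube A is seated in its cell. Cube B next.

Emit:
apply_moves(
  increments=[
    {"grip":95,"xyz":[-30,-4,2],"rotation":[0,0,6]},
    {"grip":95,"xyz":[-70,-10,4],"rotation":[0,0,14]},
    {"grip":95,"xyz":[-105,-15,6],"rotation":[0,0,21]},
    {"grip":95,"xyz":[-114.3,-16,8],"rotation":[0,-0.3,23]},
    {"grip":95,"xyz":[-114.3,-16,8],"rotation":[0,-0.3,23]},
  ],
)

```text
time: 18.3
ee_pos: [0.4659, 0.0047, 0.1103]
eef_rot: [0.995, -0.099, 0.0, 0.0]
ft_force: [-0.2, -0.5, 0.1]
width: 0.0547
```

```bash
python3 wc.py w11.png .4655 .005 -11.5 .025;  python3 -c "
from h import *
c=cam('side');X=pts(c).reshape(-1,3)
q=X[(np.hypot(X[:,0]-.579,X[:,1]-.0117)<.016)&(X[:,2]>.027)&(X[:,2]<.05)];print(len(q),np.median(q,0))
"
```

```text
1604 [0.46466697 0.00657276 0.0297094 ] [array([464.3,   5.9]), array([31.7, 31.2]), np.float64(79.5)]
t 18.35 pos [0.4664 0.0049 0.1104] yaw -11.3 w 0.0545 f [-0.3 -0.4  0.7]
xyz [-0.9  0.1 85.4] rot [-0.  -0.   0.2]
154 [0.57900317 0.00853049 0.03581184]
```

View pics/w11.png

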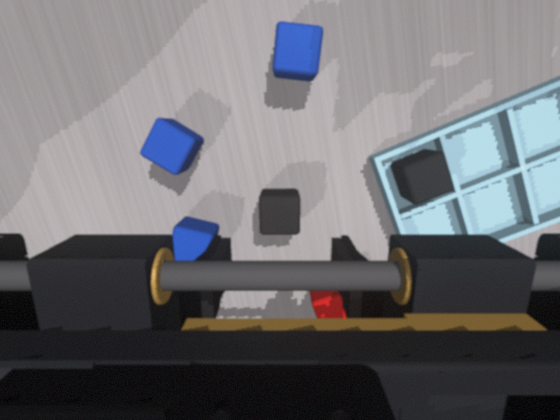

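Cube A's top is at 35.8 mm, so it is on the cell floor. The wrist view has cube B at (280,212), and the blue decoy at (195,238) clears the narrowed left finger by about 10 mm.

Emit:
apply_moves(
  increments=[
    {"grip":95,"xyz":[-1.2,-0.5,25],"rotation":[0,0,0.2]},
    {"grip":95,"xyz":[-1.2,-0.5,50],"rotation":[0,0,0.2]},
    {"grip":95,"xyz":[-1.2,-0.5,75],"rotation":[0,0,0.2]},
    {"grip":95,"xyz":[-1.2,-0.5,85],"rotation":[0,0,0.2]},
    {"grip":95,"xyz":[-1.2,-0.5,85.5],"rotation":[0,0,0.2]},
  ],
)

```text
time: 19.02
ee_pos: [0.4658, 0.0063, 0.0246]
eef_rot: [0.995, -0.1, -0.0, -0.001]
ft_force: [-0.1, 0.4, -0.1]
width: 0.0549
```

Emit:
apply_moves(
  increments=[
    {"grip":255,"xyz":[0,0,0],"rotation":[0,0,0]},
    {"grip":255,"xyz":[0,0,0],"rotation":[0,0,0]},
    {"grip":255,"xyz":[0,0,0],"rotation":[0,0,0]},
    {"grip":255,"xyz":[0,0,0],"rotation":[0,0,0]},
  ],
)

```text
time: 19.52
ee_pos: [0.4661, 0.0062, 0.0251]
eef_rot: [0.995, -0.1, 0.0, -0.001]
ft_force: [-1.5, -1.1, 4.4]
width: 0.0323
```

Emit:
apply_moves(
  increments=[
    {"grip":255,"xyz":[0,0,-8],"rotation":[0,0,0]},
    {"grip":255,"xyz":[0,0,-30],"rotation":[0,0,0]},
    {"grip":255,"xyz":[0,0,-65],"rotation":[0,0,0]},
    {"grip":255,"xyz":[0,0,-75],"rotation":[0,0,0]},
    {"grip":255,"xyz":[0,0,-75],"rotation":[0,0,0]},
  ],
)

```text
time: 20.15
ee_pos: [0.4663, 0.0059, 0.1004]
eef_rot: [0.995, -0.1, 0.001, -0.001]
ft_force: [0.0, -0.8, -0.7]
width: 0.0323
```

```bash
python3 -c "
from h import *
plan(.5896,-.0392,.10,11.8)"
```

```text
t 20.15 pos [0.4663 0.0059 0.1004] yaw -11.5 w 0.0323 f [ 0.  -0.8 -0.7]
xyz [129.8  19.5   0.5] rot [ -0.1  -0.1 -23.3]
```

Emit:
apply_moves(
  increments=[
    {"grip":255,"xyz":[30,4,0],"rotation":[0,0,-6]},
    {"grip":255,"xyz":[75,11,0],"rotation":[0,0,-14]},
    {"grip":255,"xyz":[115,17,0],"rotation":[0,0,-21]},
    {"grip":255,"xyz":[129.8,19.5,0],"rotation":[0,0,-23.3]},
    {"grip":255,"xyz":[129.8,19.5,0],"rotation":[0,0,-23.3]},
  ],
)

```text
time: 20.78
ee_pos: [0.5892, -0.0393, 0.0986]
eef_rot: [0.995, 0.102, -0.0, -0.001]
ft_force: [0.4, -0.4, -1.0]
width: 0.0318
```

```bash
python3 -c "
from h import *
plan(.5896,-.0392,.0295,11.8)"
```

```text
t 20.77 pos [ 0.5892 -0.0393  0.0986] yaw 11.7 w 0.0318 f [ 0.4 -0.4 -1. ]
xyz [ 0.4  0.2 69.1] rot [-0.1  0.  -0.1]
```

Emit:
apply_moves(
  increments=[
    {"grip":255,"xyz":[0.4,0,15],"rotation":[0,0,0]},
    {"grip":255,"xyz":[0.4,0,38],"rotation":[0,0,0]},
    {"grip":255,"xyz":[0.4,0,56],"rotation":[0,0,0]},
    {"grip":255,"xyz":[0.4,0,64],"rotation":[0,0,0]},
    {"grip":255,"xyz":[0.4,0,64],"rotation":[0,0,0]},
  ],
)

```text
time: 21.4
ee_pos: [0.5892, -0.0388, 0.0341]
eef_rot: [0.995, 0.102, -0.001, -0.001]
ft_force: [0.5, 0.5, -0.4]
width: 0.0318
```

```bash
python3 -c "
from h import *
c=cam('side','s12.png')
cv2.imwrite('pics/s12z.png',cv2.resize(c['img'][160:300,200:380],None,fx=4,fy=4))
plan(.5896,-.0392,.0290,11.8)"
```

```text
t 21.45 pos [ 0.5897 -0.0389  0.0348] yaw 11.7 w 0.0321 f [ 0.4 -0.3  0.5]
xyz [-0.1  0.3  5.8] rot [-0.1  0.  -0.1]
```

View pics/s12z.png

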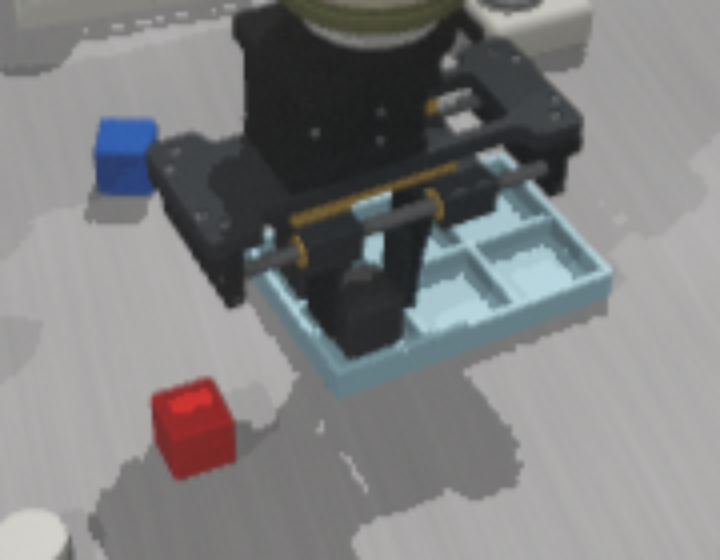

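Emit:
apply_moves(
  increments=[
    {"grip":255,"xyz":[0,0,3],"rotation":[0,0,0]},
    {"grip":255,"xyz":[0,0,5.7],"rotation":[0,0,0]},
    {"grip":255,"xyz":[0,0,5.8],"rotation":[0,0,0]},
    {"grip":120,"xyz":[0,0,5.8],"rotation":[0,0,0]},
    {"grip":60,"xyz":[0,0,5.8],"rotation":[0,0,0]},
  ],
)

```text
time: 22.08
ee_pos: [0.5897, -0.0388, 0.0291]
eef_rot: [0.995, 0.102, -0.0, -0.001]
ft_force: [0.2, 0.5, 0.2]
width: 0.0441
```

Emit:
apply_moves(
  increments=[
    {"grip":60,"xyz":[0,0,0],"rotation":[0,0,0]},
    {"grip":60,"xyz":[0,0,-25],"rotation":[0,0,0]},
    {"grip":60,"xyz":[0,0,-60],"rotation":[0,0,0]},
    {"grip":60,"xyz":[0,0,-85],"rotation":[0,0,0]},
  ],
)

```text
time: 22.58
ee_pos: [0.5901, -0.039, 0.1156]
eef_rot: [0.995, 0.102, 0.0, -0.001]
ft_force: [0.3, -0.8, -0.5]
width: 0.0662
```

```bash
python3 -c "
from h import *
c=cam('side','s13.png')
cv2.imwrite('pics/s13z.png',cv2.resize(c['img'][160:300,200:380],None,fx=4,fy=4))
X=pts(c).reshape(-1,3)
q=X[(np.hypot(X[:,0]-.5896,X[:,1]+.0392)<.016)&(X[:,2]>.027)&(X[:,2]<.05)];print(len(q),np.median(q,0))
plan(.4095,-.1335,.11,0)"
```

```text
160 [ 0.58963524 -0.04130165  0.03607836]
t 22.62 pos [ 0.5915 -0.0388  0.1186] yaw 11.7 w 0.0663 f [2.3 0.2 2.5]
xyz [-197.5   55.7    7.7] rot [-0.1 -0.2 11.7]
```

View pics/s13z.png

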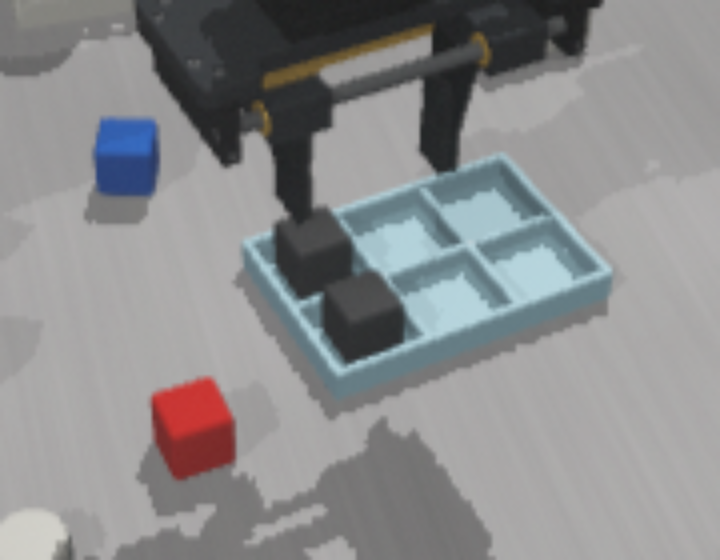

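Both cubes are seated. The cap is last.

Emit:
apply_moves(
  increments=[
    {"grip":60,"xyz":[-40,11,0],"rotation":[0,0,3]},
    {"grip":60,"xyz":[-90,25,0],"rotation":[0,0,6]},
    {"grip":60,"xyz":[-140,39,2],"rotation":[0,0,9]},
    {"grip":60,"xyz":[-185,52,4],"rotation":[0,0,11.5]},
    {"grip":60,"xyz":[-197.5,55.7,7],"rotation":[0,-0.2,11.7]},
  ],
)

```text
time: 23.25
ee_pos: [0.4072, -0.1352, 0.1105]
eef_rot: [1.0, -0.002, -0.0, 0.0]
ft_force: [0.7, 0.2, 0.1]
width: 0.0664
```

```bash
python3 -c "
from h import *
c=cam('wrist','w14.png');W=pts(c);q=W[np.isfinite(W[...,0])&(abs(W[...,2]-.019)<.004)]
q=q[np.hypot(q[:,0]-.41,q[:,1]+.133)<.03]
print(len(q),q.mean(0),cv2.minEnclosingCircle(q[:,:2].astype(np.float32)))
plan(.4095,-.133,.012,0)"
```

```text
1305 [ 0.40884442 -0.13218984  0.01780685] ((0.4088435173034668, -0.13277454674243927), 0.01700267381966114)
t 23.3 pos [ 0.4072 -0.1352  0.1103] yaw -0.1 w 0.0664 f [-0.5  0.5 -0.6]
xyz [ 2.5 -2.2 98.3] rot [ 0.   0.1 -0.1]
```

View pics/w14.png

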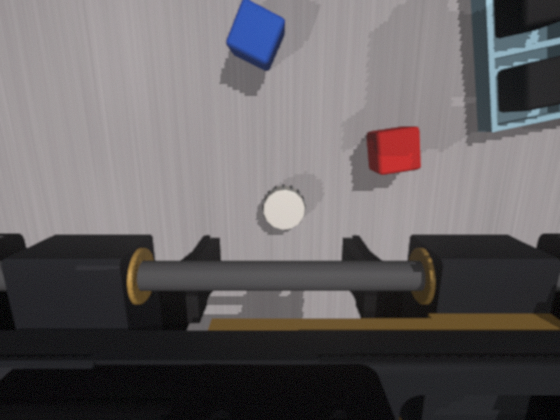

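The wrist view shows the cap at (284,209), between the fingers, with the red cube at (393,150) clear of them.

Emit:
apply_moves(
  increments=[
    {"grip":60,"xyz":[2.2,-2.4,30],"rotation":[0,0,0]},
    {"grip":60,"xyz":[2.2,-2.4,60],"rotation":[0,0,0]},
    {"grip":60,"xyz":[2.2,-2.4,85],"rotation":[0,0,0]},
    {"grip":60,"xyz":[2.2,-2.4,96],"rotation":[0,0,0]},
    {"grip":60,"xyz":[2.2,-2.4,97],"rotation":[0,0,0]},
  ],
)

```text
time: 23.92
ee_pos: [0.4097, -0.132, 0.0131]
eef_rot: [1.0, -0.0, -0.001, -0.001]
ft_force: [0.1, -0.1, 0.4]
width: 0.0672
```

Emit:
apply_moves(
  increments=[
    {"grip":255,"xyz":[0,0,0],"rotation":[0,0,0]},
    {"grip":255,"xyz":[0,0,0],"rotation":[0,0,0]},
    {"grip":255,"xyz":[0,0,0],"rotation":[0,0,0]},
    {"grip":255,"xyz":[0,0,0],"rotation":[0,0,0]},
    {"grip":255,"xyz":[0,0,0],"rotation":[0,0,0]},
  ],
  squeeze=8,
)

```text
time: 24.55
ee_pos: [0.4098, -0.1322, 0.0133]
eef_rot: [1.0, -0.001, -0.001, -0.0]
ft_force: [-1.5, -0.9, 2.6]
width: 0.0338
```

Emit:
apply_moves(
  increments=[
    {"grip":255,"xyz":[0,0,-8],"rotation":[0,0,0]},
    {"grip":255,"xyz":[0,0,-30],"rotation":[0,0,0]},
    {"grip":255,"xyz":[0,0,-65],"rotation":[0,0,0]},
    {"grip":255,"xyz":[0,0,-95],"rotation":[0,0,0]},
    {"grip":255,"xyz":[0,0,-95],"rotation":[0,0,0]},
  ],
)

```text
time: 25.18
ee_pos: [0.4113, -0.1328, 0.1105]
eef_rot: [1.0, -0.001, 0.001, 0.001]
ft_force: [0.8, -0.1, -1.0]
width: 0.0336
```

```bash
python3 -c "
from h import *
plan(.546,-.354,.11,-30)"
```

```text
t 25.18 pos [ 0.4113 -0.1328  0.1105] yaw -0.1 w 0.0336 f [ 0.8 -0.1 -1. ]
xyz [135.  221.    1.2] rot [ 0.1 -0.1 29.9]
```

Emit:
apply_moves(
  increments=[
    {"grip":255,"xyz":[20,33,0],"rotation":[0,0,5]},
    {"grip":255,"xyz":[48,79,0],"rotation":[0,0,11]},
    {"grip":255,"xyz":[78,128,0],"rotation":[0,0,18]},
    {"grip":255,"xyz":[108,177,0],"rotation":[0,0,25]},
    {"grip":255,"xyz":[135,221,0],"rotation":[0,0,30]},
  ],
)

```text
time: 25.8
ee_pos: [0.5463, -0.3556, 0.1097]
eef_rot: [0.965, -0.261, 0.0, 0.0]
ft_force: [0.4, 0.6, 0.6]
width: 0.0339
```

```bash
python3 -c "
from h import *
c=cam('scene','c15.png')
plan(.546,-.354,.0195,-30)"
```

```text
t 25.85 pos [ 0.5473 -0.3615  0.1089] yaw -30.8 w 0.0339 f [-6.3 -3.4  0. ]
xyz [-5.2 -6.  89.4] rot [ 0.1 -0.2 -0.8]
```

View pics/c15.png

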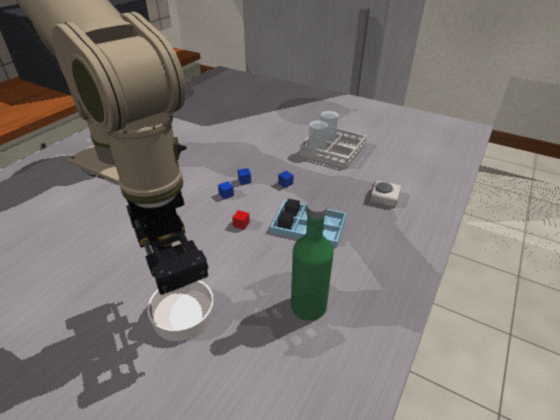

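The gripper is over the ramekin at (181,305) and clear of the bottle. Descending.

Emit:
apply_moves(
  increments=[
    {"grip":255,"xyz":[-5,-6,10],"rotation":[0.1,-0.2,-0.8]},
    {"grip":255,"xyz":[-5,-6,35],"rotation":[0.1,-0.2,-0.8]},
    {"grip":255,"xyz":[-5,-6,65],"rotation":[0.1,-0.2,-0.8]},
    {"grip":255,"xyz":[-5,-6,83],"rotation":[0.1,-0.2,-0.8]},
    {"grip":255,"xyz":[-5,-6,88],"rotation":[0.1,-0.2,-0.8]},
  ],
)

```text
time: 26.48
ee_pos: [0.5454, -0.353, 0.0195]
eef_rot: [0.966, -0.258, -0.001, -0.0]
ft_force: [-0.2, -0.7, -0.2]
width: 0.0334
```

```bash
python3 -c "
from h import *
plan(.546,-.354,.0190,-30)"
```

```text
t 26.48 pos [ 0.5454 -0.353   0.0195] yaw -29.9 w 0.0334 f [-0.2 -0.7 -0.2]
xyz [1.  0.6 0.5] rot [-0.   0.2  0.1]
```

Emit:
apply_moves(
  increments=[
    {"grip":255,"xyz":[0,0,0.8],"rotation":[0,0,0]},
    {"grip":95,"xyz":[0,0,0.8],"rotation":[0,0,0]},
    {"grip":95,"xyz":[0,0,0.8],"rotation":[0,0,0]},
    {"grip":95,"xyz":[0,0,0.8],"rotation":[0,0,0]},
  ],
)

```text
time: 26.98
ee_pos: [0.5456, -0.3532, 0.0192]
eef_rot: [0.966, -0.258, -0.001, -0.0]
ft_force: [-0.8, -1.1, 0.3]
width: 0.0522
```

Emit:
apply_moves(
  increments=[
    {"grip":95,"xyz":[0,0,-15],"rotation":[0,0,0]},
    {"grip":95,"xyz":[0,0,-45],"rotation":[0,0,0]},
    {"grip":95,"xyz":[0,0,-85],"rotation":[0,0,0]},
    {"grip":95,"xyz":[-40,0,-125],"rotation":[0,0,0]},
    {"grip":95,"xyz":[-90,0,-150],"rotation":[0,0,0]},
  ],
)

```text
time: 27.6
ee_pos: [0.4683, -0.308, 0.1723]
eef_rot: [0.966, -0.258, 0.001, 0.0]
ft_force: [-0.5, -0.2, 1.9]
width: 0.0544
```

Emit:
apply_moves(
  increments=[
    {"grip":95,"xyz":[-40,0,-20],"rotation":[0,0,0]},
    {"grip":95,"xyz":[-80,0,-40],"rotation":[0,0,0]},
    {"grip":95,"xyz":[-80,0,-40],"rotation":[0,0,0]},
    {"grip":95,"xyz":[-80,0,-40],"rotation":[0,0,0]},
  ],
)

```text
time: 28.1
ee_pos: [0.3993, -0.2685, 0.2129]
eef_rot: [0.966, -0.258, 0.001, 0.001]
ft_force: [-0.1, -0.4, 0.4]
width: 0.0548
```

```bash
python3 -c "
from h import *
for n in ('scene','side'):
    c=cam(n,n+'16.png');X=pts(c).reshape(-1,3)
    q=X[(np.hypot(X[:,0]-.546,X[:,1]+.354)<.045)&(X[:,2]>.012)&(X[:,2]<.05)];print(n,len(q),np.median(q,0) if len(q) else 0)
    for y in (.317,.393):
        q=X[(np.hypot(X[:,0]-.4985,X[:,1]-y)<.035)&(X[:,2]>.09)&(X[:,2]<.11)]
        print('tumbler',len(q),q.mean(0).round(4))
    for a,b in ((.579,.0117),(.5896,-.0392)):
        q=X[(np.hypot(X[:,0]-a,X[:,1]-b)<.016)&(X[:,2]>.027)&(X[:,2]<.05)];print('cube',len(q),np.median(q,0).round(4) if len(q) else 0)
    for nm,x,y,rad,zl,zh in (('timer',.756,.19,.06,.026,.033),('botcap',.745,-.21,.06,.235,.26)):
        q=X[(np.hypot(X[:,0]-x,X[:,1]-y)<rad)&(X[:,2]>zl)&(X[:,2]<zh)];print(nm,q.mean(0).round(4))
print(r.read_state()['ft_force'],r.read_state()['time'])"
```

```text
scene 295 [ 0.54812356 -0.35537699  0.0245231 ]
tumbler 158 [0.4998 0.3114 0.0952]
tumbler 139 [0.5001 0.3898 0.0952]
cube 95 [0.5803 0.01   0.0355]
cube 104 [ 0.5909 -0.04    0.0359]
timer [0.7608 0.1875 0.0293]
botcap [ 0.7443 -0.222   0.2468]
side 495 [ 0.54434159 -0.35563828  0.02508467]
tumbler 148 [0.5101 0.3113 0.0955]
tumbler 89 [0.514  0.389  0.0953]
cube 99 [0.5834 0.0083 0.0357]
cube 160 [ 0.5896 -0.0422  0.0361]
timer [0.7561 0.1893 0.0295]
botcap [ 0.7402 -0.2209  0.247 ]
[-0.10333617  0.04310626 -0.4384879 ] 28.2
```

View pics/scene16.png

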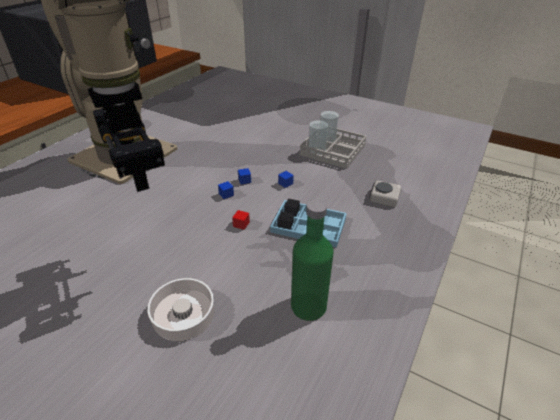

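View pics/side16.png

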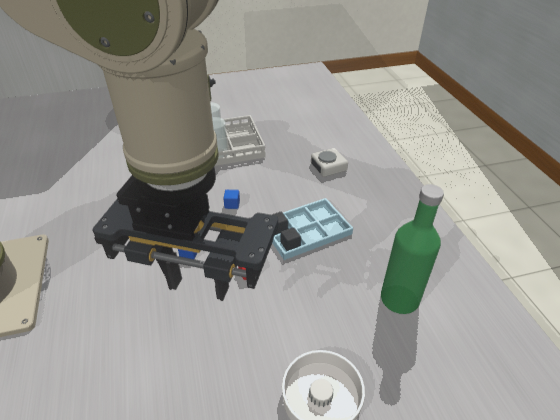

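The cap is in the ramekin at scene (182,309), with its top at 25 mm, so it is on the floor. Both tumblers and both cubes are in place, the bottle and timer haven't moved, and the gripper is clear. Handing in.

```bash
python3 -c "
from h import *
print(r.close_job())"
```

```text
the job is handed in; nothing more can be done
None
```

All five items are sorted and released, and I handed the job in at about 28 s of the 131 s allowed. The hand-in gives no verdict, so the results below come from my last camera checks.

- **Tumblers:** they stand mouth down in two separate bays of the rack. Both tops measure about 95–96 mm high, which fits 90 mm glasses on the 6 mm floor.
- **Cooling cubes:** they sit in two separate tray cells with tops at about 36 mm, so both are on the cell floor.
- **Cap:** it lies flat near the middle of the ramekin, with its top at 25 mm, so it is on the floor.
- **Bottle and timer:** both measure within about 1 mm of where they started.
- **Gripper:** it is open and well clear of everything, and the wrist force reads about zero.

In the last side view the arm hid part of the rack and tray, which shifted those tumbler and cube x readings by a few millimetres to 15 mm. The unobstructed scene view, and the earlier side views of each placement, agree with the positions above. No check failed.

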